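Make up the driver's and the cyclist's going-out trays

ROBOT

A 7-joint arm with a two-finger parallel gripper is mounted at the origin on the work surface. World frame = base frame: x ahead of the robot, y to its left, z up, the work surface at z = 0. Lengths are in m, angles in rad, forces in N, time in s.
With the tool pointing down it reaches from about 0.425 to 0.925 m from the base axis. Payload 6.8 kg.
Tool frame: the origin (TCP) lies between the finger pads; the fingertips stand 17 mm ahead of it and the grasp point (between the pads) lies 2 mm behind it; z points along the fingers, y is the direction in which the jaws open and shut (so a half turn about z gives the same grasp; the last joint's range is limited). The gripper opens to 85 mm and grips with 20 to 120 N. Pads are 22 mm wide; open, the fingers measure 114 mm over their backs; the gripper's body (76 mm by 85 mm) begins 54 mm behind the grasp point. The pads swing forward as they close: fully open they stand 13 mm farther back than shut.
Start: joints at [1.03, 0.477, 0.022, 1.555, -0.011, 1.109, -0.083], TCP at [0.283, -0.613, 0.248] pointing down, gripper open.
Joint ranges: [-2.96, 2.96], [-0.34, 2.1], [-1.41, 1.46], [0.24, 2.44], [-1.37, 4.51], [0.17, 1.92], [-2.96, 2.96]. Speed limits (rad/s): [2.39, 2.39, 3.14, 3.14, 3.14, 3.14, 3.14].

INTERFACE

Orientations are given as a unit quaternion [w, x, y, z].
In Python, from station import bot gives the robot as it stands. The module is installed in compiled form; this text tells all that it offers.
- The arm moves only by the tool carry_out, never from a script. Its argument "moves" is a list of rows, each a list of 3 entries, a list of its own where there are three numbers: the turn, a rotation vector about the tool's x, y, z in degrees, then the shift along the tool's x, y, z in cm, then the finger opening in cm, from 0 to 8.54. A call has 1 to 5 rows; each row is the pose to reach, as a shift and turn from the pose commanded when the call began, along the tool's axes at that moment; what a row does not reach only later rows make up. A row lasts 1/8 s, in which the tool goes at most 62.5 mm and 10.7 degrees, less where a joint would pass 70% of its speed; a pose out of reach is approached as far as the arm can. A call with a gripper value outside its range is refused whole. The fingers move at their own pace and stop on an object; "newtons" is the grip in N (left out, the last holds). Time passes only in rows, so rows that repeat a pose let the fingers close. It gives the time, the measured TCP pose, the force and the opening at its end, in the units of the state.
- bot.get_obs(): the state, without advancing time (a new reading comes with each control period).
- bot.read_camera(name): name is "scene" or "top" or "wrist"; returns the picture (480x640x3 uint8, red, green, blue); there is no depth.
- bot.camera_info(name): a dict with "vertical_fov" (degrees; the focal length in pixels is half the picture's height over the tangent of half this angle, whatever the lens; pixels are square), "cx", "cy" (the principal point, pixels), "position" and "attitude" of the camera in the world. Camera axes: x right, y up, looking along -z (the intrinsics and any distortion apply to the point x, -y, -z); pixel columns grow to the right and rows downward; lengths in m; the calibration is good to about 2 mm. A picture is of the moment at which its call begins: read the wrist's pose just before it. camera_info takes no time and is no camera call; for the wrist camera it gives the pose at the moment of the call.
- bot.hand_in(): hands the job in, once; it reports no verdict.
Trained networks look in the newest picture that a camera, given by its name, has taken for a name from the list of things; names that differ only in an ending like _2 or _b are one class to them, and where a whole thing is asked for, a point or a joint stands for the part that bears it (a point fixed in the world has none). Each returns a list of dicts, best first, with "score" (0 to 1); they miss things now and then, are a little off and sometimes report something else, mostly with a low value. They report only what shows in the picture. A call takes as long as a camera call. They do not tell look-alikes from the thing itself.
- bot.silhouettes(label, camera): "region" (480x640 bool, what is visible of it) and "location" ([column, row] in pixels, amid what is visible of it).
The state is a dict: "t": time; "q": joint angles; "joint_vel": joint speeds; "joint_torque": joint torques, N m; "eef_pos": TCP position; "tool_rot": TCP orientation; "contact_force": force on the tool from outside, world axes, zero at the start; "torque": the same for the moment, N m; "gripper_width": opening from 0.0 (shut) to 1.0 (fully open).
Only numpy, scipy, OpenCV 4.12 (cv2) and the standard library are available. Lean on these libraries where they do the work, as an engineer would, in place of code of your own. Each camera call takes 0.05 s, during which the arm holds its last target. There are 200 camera calls.

TASK

Make up the two going-out trays on the hall console. Driver's tray (blue lining): the folded sunglasses set down gently, standing upright, in the long compartment, the keys with the blue fob in the middle-sized one and the gate remote in the small square one; cyclist's tray (orange lining): the keys with the orange fob in the longer compartment and the bicycle light in the shorter one. Everything must rest right side up and flat on the floor of its compartment, and the bowl and the glass jar stay where they are.

Things in the scene. Friction and masses are not known exactly. Their poses are not given: they have to be found in the camera images.
- sunglasses_mid (a point): Folded sunglasses, brown with dark lenses, standing upright as one rigid piece; 140 mm wide (x), 27 deep (y, lens fronts at -y, folded temples at +y), 46 high (z), 40 g. The point is the middle of that box, 23 mm up. Grip from above across the 27 mm at the middle, where bridge (30 to 40 mm above the underside) and temples (35 to 43 mm) stand opposite each other.
- keys_blue_fob (a point): Two keys on a steel ring with a blue block fob, one rigid piece 108 mm long, 35 mm wide over the keys, 60 g. The point is the centre of the fob, 44 long, 22 wide, 15 high, the part to grip (across its 22 mm); x runs along the fob to the keys, z up. The middle of the 108 mm lies 32.5 mm from the point along +x. At the start they lie on the floor of the white bowl, 6 mm above the console, near its middle.
- keys_orange_fob (a point): Two keys on a steel ring with an orange block fob, one rigid piece 108 mm long, 35 mm wide over the keys, 60 g. The point is the centre of the fob, 44 long, 22 wide, 15 high, the part to grip (across its 22 mm); x runs along the fob to the keys, z up. The middle of the 108 mm lies 32.5 mm from the point along +x. At the start they lie on the console.
- remote_mid (a point): Grey plastic gate remote with two white buttons, 58 mm long (x), 32 mm wide (y), 13 mm thick (z). The point is its centre. It lies flat on the console, buttons up. About 35 g.
- bike_light_mid (a point): Black bicycle front light, a rounded block 74 mm long (x, lens at +x), 30 mm wide (y), 28 mm high (z), red button on top. The point is its centre. About 90 g.
- tray_blue: Driver's tray, fixed: walnut, blue lining, 160 mm (x) by 232 (y); origin at the middle of its underside. Floor 4 mm above it, outer walls 6 thick, 18 high, dividers 4 thick, 16 high. Compartments, inner size x by y and centre in the tray's frame, mm: long 60 by 220 at (44, 0); middle-sized 84 by 132 at (-32, -44); small square 84 by 84 at (-32, 68).
- tray_orange: Cyclist's tray, fixed: walnut, orange lining, 96 mm (x) by 244 (y); origin at the middle of its underside. Floor 4 mm above it, outer walls 6 thick, 18 high, divider 4 thick, 16 high. Compartments, inner size x by y and centre in the tray's frame, mm: longer 84 by 132 at (0, -50); shorter 84 by 96 at (0, 68).
- bowl: Shallow white porcelain bowl, loose, 0.6 kg, rim 190 mm across and 36 mm high, flat inner floor about 124 mm across and 6 mm above the console; origin at the middle of its underside. It holds the keys with the blue fob at the start.
- jar: Clear glass jar with a steel screw lid and coins inside, loose, 80 mm across, 114 mm high; origin at the middle of its underside. It stands among the stock along the far side.
Things that resemble listed ones, but are neither listed nor needed, are in the scene too. What is shaped like the jar but pink or turquoise is not meant. What is shaped like the part that bears remote_mid but purple is not meant.

How it is judged:
By the outcome, as a careful person would: the job done as asked, in the order asked, and still so for the second after the job is handed in, with the robot touching nothing.
It also fails if it takes over 128 s, if anything falls off the work surface, if the arm or the gripper's body presses on something with over 40 N, if the wrist force passes 120 N, or if a joint passes its speed limit or range.

## Working session

There is one attempt and no reset: what is moved stays moved. The work goes in short steps, Python scripts to look and compute and a tool call to move; the robot and the scene stay as the last step left them, time stands still between calls to the robot, and variables do not carry over. Pictures are saved under pics/ and viewed, about 12 in all and at most 16, crops included, and the job is handed in when it is done.

Besides the shell and the picture viewer there is one more tool, called after "Call:" as name(argument=value, ...), one argument or row to a line, values as JSON. carry_out: Moves the arm, as the interface text tells. Its arguments: {"type":"object","properties":{"moves":{"type":"array"},"newtons":{"type":"number"}},"required":["moves"]}

```bash
ls; mkdir -p pics; python3 - <<'E'
from station import bot
import cv2
o=bot.get_obs(); print(o)
for n in ("scene","top","wrist"):
    print(n,bot.camera_info(n))
    cv2.imwrite(f"pics/{n}0.png",bot.read_camera(n)[:,:,::-1])
E
```

```text
pics
{'t': 0.0, 'q': array([ 1.02990483,  0.47782174,  0.0223528 ,  1.55645989, -0.0115246 ,
        1.10930272, -0.0831402 ]), 'joint_vel': array([-0.00165775, -0.00089437, -0.00126388, -0.00064813,  0.00128089,
       -0.00115316, -0.00037307]), 'joint_torque': array([ 5.70151201e-05, -5.96451473e+01,  1.60804119e+00, -2.81203669e+01,
        1.24868556e-02,  9.18611535e-03,  9.07763592e-06]), 'eef_pos': array([ 0.28284796, -0.6122543 ,  0.24730787]), 'tool_rot': array([-8.94765381e-04,  9.76681669e-01,  2.14690588e-01, -2.59981228e-04]), 'contact_force': array([ 0.19139535, -0.66854648,  0.19657368]), 'torque': array([ 0.01217806, -0.05646585,  0.00157205]), 'gripper_width': 1.0005234836017476}
scene {'vertical_fov': 48.599531646439736, 'cx': 323.3768149922388, 'cy': 233.5600013892553, 'position': array([ 1.20046864, -0.75729928,  0.6565808 ]), 'attitude': array([0.82698417, 0.45258622, 0.15513589, 0.29528927])}
top {'vertical_fov': 57.2563455662182, 'cx': 314.28012156490803, 'cy': 241.92861057224184, 'position': array([ 0.58930538, -0.00324325,  0.91848042]), 'attitude': array([-0.69940574, -0.02168282,  0.01812139,  0.714166  ])}
wrist {'vertical_fov': 64.22608262232158, 'cx': 320.03072355072425, 'cy': 238.18728980642666, 'position': array([ 0.35351856, -0.58083148,  0.37436875]), 'attitude': array([ 0.83277086, -0.12838684,  0.08303159, -0.53208577])}
```

View pictures.

View pics/top0.png

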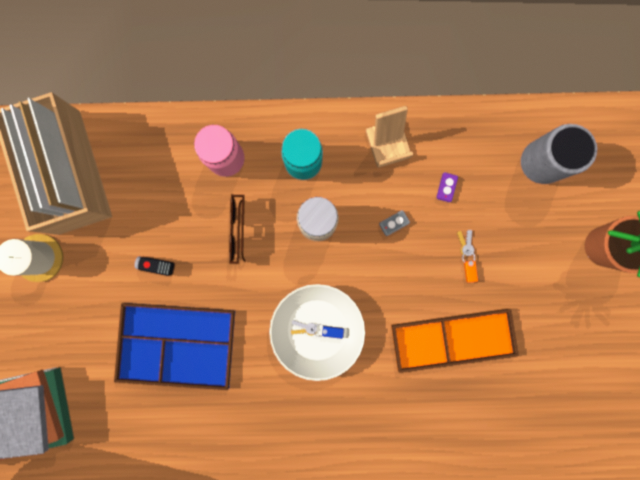

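View pics/scene0.png

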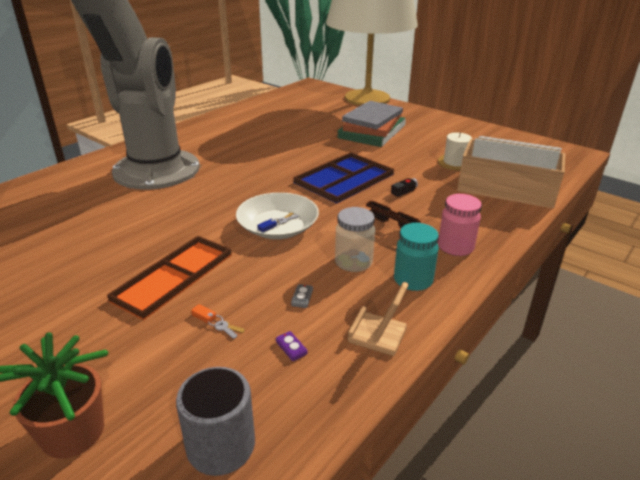

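Top picture: sunglasses (237,229), bike light (155,266), remote grey (397,223) vs. purple decoy (447,187), orange keys (469,258), blue keys in the bowl (335,332), trays (177,346) and (455,340), clear jar (318,219) vs. pink (220,150)/turquoise (302,153). Image up = +x, left = +y.

```bash
cat > h.py <<'E'
import numpy as np, cv2
from scipy.spatial.transform import Rotation as R
from station import bot
def rot(q): return R.from_quat(np.roll(q,-1))
def cam(n): 
    i=bot.camera_info(n); f=240/np.tan(np.radians(i["vertical_fov"]/2)); return i,f
def rays(n,px,ci=None):
    i,f=ci or cam(n); px=np.atleast_2d(px).astype(float)
    d=np.c_[(px[:,0]-i["cx"])/f,-(px[:,1]-i["cy"])/f,-np.ones(len(px))]
    return i["position"],rot(i["attitude"]).apply(d)
def onplane(n,px,z,ci=None):
    p,d=rays(n,px,ci); return p+d*((z-p[2])/d[:,2])[:,None]
def tri(views):
    A=np.zeros((3,3));b=np.zeros(3)
    for n,px,ci in views:
        p,d=rays(n,px,ci); d=d[0]/np.linalg.norm(d[0]); M=np.eye(3)-np.outer(d,d); A+=M;b+=M@p
    return np.linalg.solve(A,b)
def rect(n,mask,z,ci=None):
    c=max(cv2.findContours(mask.astype(np.uint8),0,cv2.CHAIN_APPROX_NONE)[0],key=cv2.contourArea)[:,0]
    w=onplane(n,c,z,ci)[:,:2].astype(np.float32)*1000
    (cx,cy),(a,b),t=cv2.minAreaRect(w)
    if a<b: a,b,t=b,a,t+90
    return np.round([cx,cy,a,b,(t+90)%180-90],1)   # mm, long-axis angle in deg
def show(n,name,box=None,img=None,scale=1):
    im=bot.read_camera(n)[:,:,::-1] if img is None else img
    if box: x0,y0,x1,y1=box; im=im[y0:y1,x0:x1]
    cv2.imwrite(f"pics/{name}.png",cv2.resize(im,None,fx=scale,fy=scale,interpolation=cv2.INTER_CUBIC))
def go(x,y,z,yaw):
    """yaw: world angle (deg) of the jaw axis (tool y), mod 180; from the measured pose. prints turn,shift(cm)"""
    o=bot.get_obs(); C=rot(o["tool_rot"]); best=None
    for k in (0,180,-180,360):
        a=np.radians(yaw+k); ty=np.array([np.cos(a),np.sin(a),0]); tz=np.array([0,0,-1.]); 
        T=R.from_matrix(np.c_[np.cross(ty,tz),ty,tz]); v=(C.inv()*T).as_rotvec(degrees=True)
        if best is None or np.linalg.norm(v)<np.linalg.norm(best): best=v
    s=C.inv().apply(np.array([x,y,z])-o["eef_pos"])*100
    print("turn",best.round(1),"shift",s.round(2),"q7",o["q"][6].round(2),"t",o["t"])
def st():
    o=bot.get_obs(); C=rot(o["tool_rot"]).as_matrix()
    print("pos",o["eef_pos"].round(4),"toolx",C[:,0].round(3),"tooly",C[:,1].round(3),"F",o["contact_force"].round(1),"w",o["gripper_width"].round(3),"q",o["q"].round(2),"t",o["t"])
E
python3 - <<'E'
from h import *
bot.read_camera("top");bot.read_camera("scene")
Z=dict(sunglasses_mid=.04,keys_blue_fob=.018,keys_orange_fob=.012,remote_mid=.013,bike_light_mid=.028,tray_blue=.018,tray_orange=.018,bowl=.036,jar=.114)
for k,z in Z.items():
    a=bot.silhouettes(k,"top"); b=bot.silhouettes(k,"scene")
    for r in a[:3]: print(k,"top",round(r["score"],2),np.round(r["location"]),rect("top",r["region"],z))
    for r in b[:3]: print("   scene",round(r["score"],2),np.round(r["location"]))
    if a and b: print("   tri",tri([("top",a[0]["location"],None),("scene",b[0]["location"],None)]).round(4))
E
```

```text
sunglasses_mid top 0.82 [235. 230.] [669.4 156.1 139.2  28.3  -1.9]
   scene 0.86 [391. 217.]
   tri [0.6669 0.1623 0.0248]
keys_blue_fob top 0.96 [316. 330.] [463.2  -1.9 106.3  27.   83.1]
   scene 0.55 [273. 225.]
   tri [ 0.4549 -0.0027 -0.0013]
keys_orange_fob top 0.7 [469. 254.] [ 605.2 -314.4  105.6   29.4    4.6]
   scene 0.8 [215. 325.]
   tri [ 0.6089 -0.3225  0.0008]
remote_mid top 0.78 [392. 223.] [ 676.5 -164.9   59.7   32.5  -61. ]
remote_mid top 0.57 [448. 183.] [ 749.5 -277.    57.4   31.   -15.9]
   scene 0.88 [290. 343.]
   scene 0.79 [303. 295.]
   tri [ 0.6792 -0.1874 -0.1006]
bike_light_mid top 0.97 [155. 266.] [599.8 325.   78.   29.5  79.4]
   scene 0.79 [401. 190.]
   scene 0.31 [210. 321.]
   tri [0.5937 0.3322 0.0009]
tray_blue top 0.87 [177. 344.] [436.6 287.6 236.3 162.3  85.3]
   scene 0.76 [341. 178.]
   tri [0.4332 0.2866 0.0012]
tray_orange top 0.7 [455. 341.] [ 436.4 -278.8  247.    98.8  -83.1]
   scene 0.73 [165. 276.]
   tri [ 0.4271 -0.2881  0.0023]
bowl top 0.61 [316. 332.] [461.3  -2.  187.5 187.4 -46.7]
   scene 0.72 [278. 213.]
   tri [0.4599 0.0009 0.032 ]
jar top 0.8 [301. 150.] [799.5  19.7  95.8  74.2  -1.2]
jar top 0.6 [320. 220.] [678.7  -6.5  76.9  74.3  43.8]
   scene 0.95 [417. 256.]
   scene 0.88 [354. 238.]
   scene 0.55 [459. 223.]
   tri [0.8171 0.0207 0.0614]
```

Each find fits the text (sizes 139x28, 106, 60x33 grey, 78x30; trays 236x162 and 247x99). For the remote the right one is the grey one at (392,223), not the purple one at (448,183). First to above the sunglasses.

```bash
python3 -c "
from h import *
st(); go(.668,.157,.2,88.1)"
```

```text
Traceback (most recent call last):
  File "h.py", line 39, in st
    print("pos",o["eef_pos"].round(4),"toolx",C[:,0].round(3),"tooly",C[:,1].round(3),"F",o["contact_force"].round(1),"w",o["gripper_width"].round(3),"q",o["q"].round(2),"t",o["t"])
                                                                                                                          ^^^^^^^^^^^^^^^^^^^^^^^^
AttributeError: 'float' object has no attribute 'round'
```

```bash
sed -i 's/o\["gripper_width"\].round(3)/round(o["gripper_width"],3)/' h.py; python3 -c "
from h import *
st(); go(.668,.157,.2,88.1)"
```

```text
pos [ 0.2831 -0.6128  0.2483] toolx [0.908 0.419 0.   ] tooly [ 0.419 -0.908  0.   ] F [-0.7 -0.2  0.1] w 0.996 q [ 1.03  0.48  0.02  1.56 -0.01  1.11 -0.08] t 1.15
turn [ 0.  -0.  26.7] shift [ 67.22 -53.74   4.83] q7 -0.08 t 1.15
```

Call:
carry_out(
  moves=[
    [[0,0,26.7],[67.2,-53.7,4.8],8.5],
    [[0,0,26.7],[67.2,-53.7,4.8],8.5],
    [[0,0,26.7],[67.2,-53.7,4.8],8.5],
    [[0,0,26.7],[67.2,-53.7,4.8],8.5],
    [[0,0,26.7],[67.2,-53.7,4.8],8.5],
  ],
)

```text
t: 1.78
eef_pos: [0.4236, -0.3319, 0.2312]
tool_rot: [0.0, 1.0, -0.017, 0.0]
contact_force: [0.9, -0.3, 0.4]
gripper_width: 1.001
```

```bash
python3 -c "
from h import *
st(); go(.668,.157,.2,88.1)"
```

```text
pos [ 0.4236 -0.3319  0.2312] toolx [ 0.999 -0.033  0.001] tooly [-0.033 -0.999  0.001] F [ 0.9 -0.3  0.4] w 1.001 q [ 0.55  0.27  0.    1.9  -0.    0.97 -1.05] t 1.775
turn [ 0. -0.  0.] shift [ 22.81 -49.67   3.11] q7 -1.05 t 1.775
```

Call:
carry_out(
  moves=[
    [[0,0,0],[22.8,-49.7,3.1],8.5],
    [[0,0,0],[22.8,-49.7,3.1],8.5],
    [[0,0,0],[22.8,-49.7,3.1],8.5],
    [[0,0,0],[22.8,-49.7,3.1],8.5],
    [[0,0,0],[22.8,-49.7,3.1],8.5],
  ],
)

```text
t: 2.4
eef_pos: [0.563, -0.0529, 0.2134]
tool_rot: [0.0, 1.0, -0.017, 0.0]
contact_force: [0.3, -0.8, 0.4]
gripper_width: 0.996
```

```bash
python3 -c "
from h import *
st(); go(.668,.157,.2,88.1)"
```

```text
pos [ 0.563  -0.0529  0.2134] toolx [ 0.999 -0.034  0.001] tooly [-0.034 -0.999  0.   ] F [ 0.3 -0.8  0.4] w 0.996 q [ 0.1   0.34 -0.15  1.85  0.06  0.95 -1.68] t 2.4
turn [ 0.  -0.1 -0. ] shift [  9.79 -21.33   1.35] q7 -1.68 t 2.4
```

Call:
carry_out(
  moves=[
    [[0,0,0],[9.8,-21.3,1.3],8.5],
    [[0,0,0],[9.8,-21.3,1.3],8.5],
    [[0,0,0],[9.8,-21.3,1.3],8.5],
    [[0,0,0],[9.8,-21.3,1.3],8.5],
    [[0,0,0],[9.8,-21.3,1.3],8.5],
  ],
)

```text
t: 3.02
eef_pos: [0.6672, 0.1609, 0.1995]
tool_rot: [-0.001, 1.0, -0.013, -0.0]
contact_force: [-0.0, -0.4, -0.5]
gripper_width: 0.995
```

```bash
python3 - <<'E'
from h import *
st(); ci=cam("wrist"); show("wrist","w1")
a=bot.silhouettes("sunglasses_mid","wrist"); 
bot.read_camera("top"); b=bot.silhouettes("sunglasses_mid","top")
for r in a: print(round(r["score"],2),r["location"],[rect("wrist",r["region"],z,ci) for z in (.02,.03,.04)])
for r in b: print(round(r["score"],2),r["location"],rect("top",r["region"],.04))
E
```

```text
pos [0.6672 0.1609 0.1995] toolx [ 1.    -0.027 -0.   ] tooly [-0.027 -1.    -0.003] F [-0.  -0.4 -0.5] w 0.995 q [-0.2   0.55 -0.18  1.56  0.11  1.04 -2.01] t 3.025
0.97 [326.9, 208.4] [array([662.6, 157.1, 151.3,  30.5,  -2.1]), array([665.3, 157.1, 146.3,  29.5,  -2.1]), array([668. , 157.1, 141.4,  28.5,  -2.1])]
0.74 [237.2, 240.9] [ 6.341e+02  1.566e+02  6.830e+01  3.000e+01 -6.000e-01]
```

View pics/w1.png

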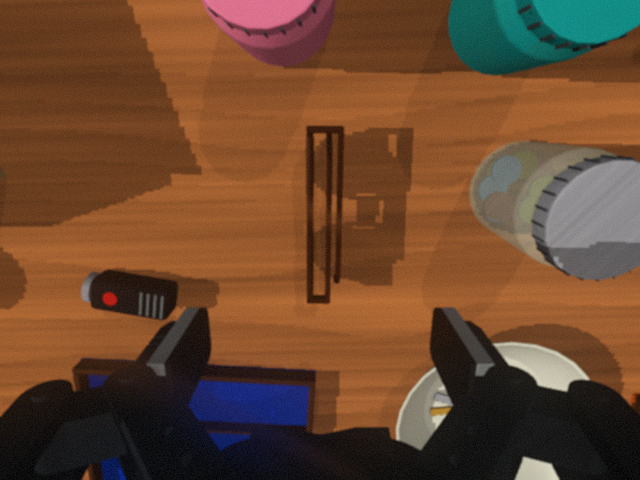

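The wrist view shows the glasses at (325,213), lens fronts on the left (+y), fitting 141 mm length at z = 40 mm; centre (0.668, 0.157).

Call:
carry_out(
  moves=[
    [[0,0,-0.4],[0.2,0.4,5],6],
    [[0,0,-0.4],[0.1,0.4,10],6],
    [[0,0,-0.4],[0.1,0.4,14],6],
    [[0,0,-0.4],[0.1,0.4,16.6],6],
    [[0,0,-0.4],[0.1,0.4,16.6],6],
  ],
  newtons=25,
)

```text
t: 3.85
eef_pos: [0.6664, 0.1485, 0.0324]
tool_rot: [0.001, 1.0, -0.014, -0.002]
contact_force: [-0.3, -0.5, 0.2]
gripper_width: 0.701
```

Call:
carry_out(
  moves=[
    [[0,0,0],[0,0,0],1.0],
    [[0,0,0],[0,0,0],1.0],
    [[0,0,0],[0,0,0],1.0],
    [[0,0,0],[0,0,0],1.0],
    [[0,0,0],[0,0,0],1.0],
  ],
  newtons=25,
)

```text
t: 4.47
eef_pos: [0.6694, 0.1511, 0.036]
tool_rot: [-0.0, 1.0, -0.013, 0.002]
contact_force: [0.2, -0.3, 6.6]
gripper_width: 0.318
```

```bash
python3 -c "
from h import *
st(); show('wrist','w2')"
```

```text
pos [0.6694 0.1511 0.036 ] toolx [ 1.    -0.026  0.003] tooly [-0.026 -1.    -0.001] F [ 0.2 -0.3  6.6] w 0.318 q [-0.2   0.73 -0.16  1.65  0.15  0.76 -2.03] t 4.475
```

View pics/w2.png

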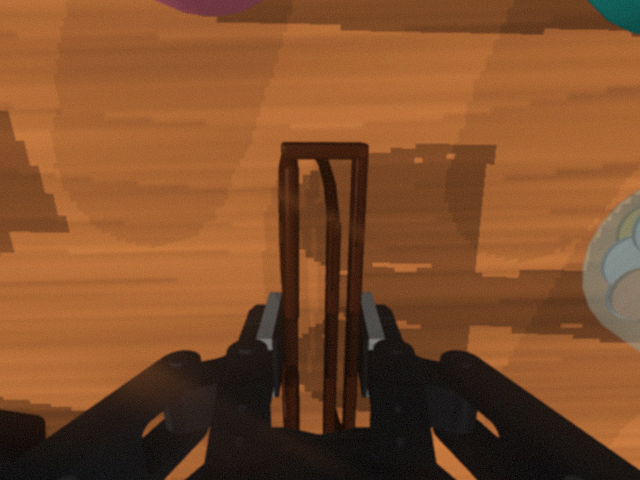

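Held: bridge and temples between the pads, opening 27 mm. Lift, turn, go over the blue tray.

Call:
carry_out(
  moves=[
    [[0,0,0],[0,0,-2],1.0],
    [[0,0,0],[0,0,-6],1.0],
    [[0,0,-10],[-2,-2,-10],1.0],
    [[0,0,-20],[-6,-5,-10],1.0],
    [[0,0,-30],[-10,-8,-10],1.0],
  ],
)

```text
t: 5.15
eef_pos: [0.5696, 0.2344, 0.1362]
tool_rot: [-0.0, 0.969, 0.249, 0.001]
contact_force: [0.4, 0.2, -1.2]
gripper_width: 0.321
```

Call:
carry_out(
  moves=[
    [[0,0,-10],[0,0,0],1.0],
    [[0,0,-20],[0,0,0],1.0],
    [[0,0,-30],[0,0,0],1.0],
    [[0,0,-40],[0,0,0],1.0],
    [[0,0,-50],[0,0,0],1.0],
  ],
)

```text
t: 5.78
eef_pos: [0.5702, 0.2333, 0.1354]
tool_rot: [0.0, 0.773, 0.635, 0.0]
contact_force: [-0.3, -0.2, -0.2]
gripper_width: 0.322
```

```bash
python3 - <<'E'
from h import *
st(); go(.4805,.284,.1,-4.7)
bot.read_camera("top")
r=bot.silhouettes("tray_blue","top"); print([(round(x["score"],2),rect("top",x["region"],.018)) for x in r])
E
```

```text
pos [0.5702 0.2333 0.1354] toolx [ 0.194  0.981 -0.   ] tooly [ 0.981 -0.194  0.001] F [-0.3 -0.2 -0.2] w 0.322 q [-0.1   0.56 -0.53  1.77  0.35  0.9  -0.98] t 5.775
turn [ 0.1  0.  -6.5] shift [ 3.23 -9.79  3.52] q7 -0.98 t 5.775
[(0.6, array([433.3, 238.7, 164.7, 138. ,  -5.1])), (0.29, array([688.9,  -8.4,  86.1,  84.6,  43.8]))]
```

Call:
carry_out(
  moves=[
    [[0,0,-6.5],[1.6,-5,0],1.0],
    [[0,0,-6.5],[3.2,-9.8,0],1.0],
    [[0,0,-6.5],[3.2,-9.8,2],1.0],
    [[0,0,-6.5],[3.2,-9.8,2],1.0],
    [[0,0,-6.5],[3.2,-9.8,2],1.0],
  ],
)

```text
t: 6.5
eef_pos: [0.4818, 0.2836, 0.1145]
tool_rot: [0.0, 0.738, 0.674, 0.0]
contact_force: [-0.1, -0.6, -2.0]
gripper_width: 0.321
```

```bash
python3 - <<'E'
from h import *
st(); ci=cam("wrist");im=bot.read_camera("wrist")[:,:,::-1].copy()
P,f=ci; C=rot(P["attitude"])
def proj(p): 
    c=C.inv().apply(np.array(p)-P["position"]); return int(P["cx"]+f*c[0]/-c[2]),int(P["cy"]-f*c[1]/-c[2])
T=R.from_euler("z",-4.7,degrees=True)
for x,y,w,h in((44,0,60,220),(-32,-44,84,132),(-32,68,84,84)):
    q=[proj(T.apply([(x+a*w/2)/1e3,(y+b*h/2)/1e3,.016])+[.4366,.2876,0]) for a,b in((-1,-1),(1,-1),(1,1),(-1,1))]
    cv2.polylines(im,[np.array(q)],True,(0,255,0),1)
show("","w3",img=im); go(.4805,.284,.1,-4.7)
E
```

```text
pos [0.4818 0.2836 0.1145] toolx [ 0.09   0.996 -0.   ] tooly [ 0.996 -0.09   0.001] F [-0.1 -0.6 -2. ] w 0.321 q [-0.2   0.52 -0.57  1.92  0.38  0.81 -1.07] t 6.5
turn [ 0.  -0.  -0.5] shift [ 0.   -0.13  1.46] q7 -1.07 t 6.55
```

View pics/w3.png

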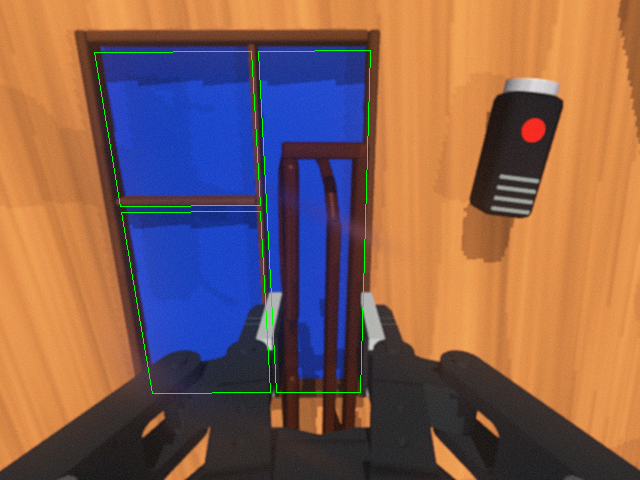

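Overlay matches the tray within ~3 mm, the glasses hang over the long compartment. Lowering gently.

Call:
carry_out(
  moves=[
    [[0,0,-0.5],[0,-0.2,3],1.0],
    [[0,0,-0.5],[0,-0.2,5.5],1.0],
    [[0,0,-0.5],[0,-0.2,6.6],1.0],
    [[0,0,-0.5],[0,-0.2,7.0],1.0],
    [[0,0,-0.5],[0,-0.2,7.1],1.0],
  ],
)

```text
t: 7.18
eef_pos: [0.4791, 0.2849, 0.0438]
tool_rot: [0.0, 0.734, 0.679, 0.0]
contact_force: [-0.3, 0.6, 0.3]
gripper_width: 0.319
```

Call:
carry_out(
  moves=[
    [[0,0,0],[0,0,0.1],1.0],
    [[0,0,0],[0,0,0.15],1.0],
    [[0,0,0],[0,0,0.2],1.0],
    [[0,0,0],[0,0,0.2],1.0],
  ],
)

```text
t: 7.68
eef_pos: [0.4786, 0.2847, 0.0413]
tool_rot: [0.0, 0.734, 0.679, 0.0]
contact_force: [-0.5, 0.3, -1.0]
gripper_width: 0.314
```

Call:
carry_out(
  moves=[
    [[0,0,0],[0,0,0.05],1.0],
    [[0,0,0],[0,0,0.1],1.0],
    [[0,0,0],[0,0,0.15],1.0],
    [[0,0,0],[0,0,0.15],1.0],
  ],
)

```text
t: 8.18
eef_pos: [0.4787, 0.2847, 0.0401]
tool_rot: [0.0, 0.734, 0.679, 0.0]
contact_force: [-0.7, -1.6, 4.4]
gripper_width: 0.318
```

Touchdown (4.4 N). Open slowly.

Call:
carry_out(
  moves=[
    [[0,0,0],[0,0,0],2.8],
    [[0,0,0],[0,0,0],3.2],
    [[0,0,0],[0,0,0],3.8],
    [[0,0,0],[0,0,0],4.5],
    [[0,0,0],[0,0,0],4.5],
  ],
)

```text
t: 8.8
eef_pos: [0.4785, 0.2846, 0.0396]
tool_rot: [-0.0, 0.734, 0.679, -0.0]
contact_force: [0.3, 0.4, 0.6]
gripper_width: 0.527
```

Call:
carry_out(
  moves=[
    [[0,0,0],[0,0,-1.5],4.5],
    [[0,0,0],[0,0,-4],4.5],
    [[0,0,0],[0,0,-8],4.5],
    [[0,0,0],[0,0,-12],4.5],
    [[0,0,0],[0,0,-12],4.5],
  ],
)

```text
t: 9.43
eef_pos: [0.4803, 0.2863, 0.164]
tool_rot: [0.001, 0.734, 0.679, 0.004]
contact_force: [-0.0, -0.2, 0.5]
gripper_width: 0.524
```

```bash
python3 - <<'E'
from h import *
st(); ci=cam("wrist"); show("wrist","w4")
for r in bot.silhouettes("sunglasses_mid","wrist"): print(round(r["score"],2),[rect("wrist",r["region"],z,ci) for z in (.04,.047)])
go(.463,-.034,.16,-6.9)
E
```

```text
pos [0.4803 0.2863 0.164 ] toolx [0.079 0.997 0.004] tooly [ 0.997 -0.079  0.006] F [-0.  -0.2  0.5] w 0.524 q [-0.16  0.45 -0.62  1.89  0.33  0.9  -1.02] t 9.425
0.55 [array([473.7, 281.2, 143.8,  27.8,  84.6]), array([474. , 283.5, 139.8,  27. ,  84.6])]
turn [ 0.1 -0.   2.4] shift [-31.88   0.94   0.04] q7 -1.02 t 9.525
```

View pics/w4.png

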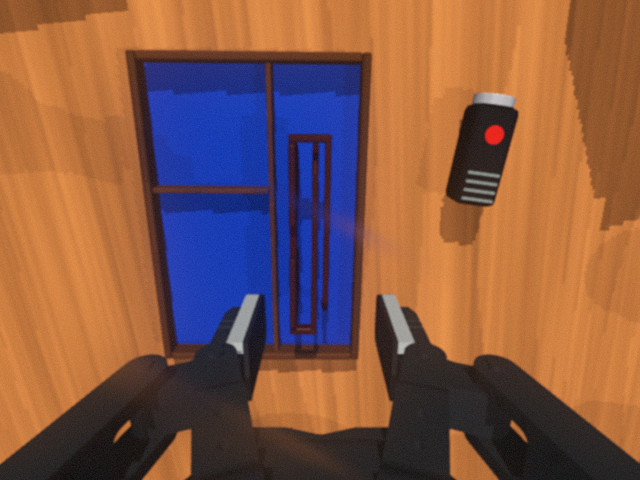

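Glasses stand upright in the long compartment (310,230), clear of all walls. Next, the blue keys.

Call:
carry_out(
  moves=[
    [[0,0,2.4],[-6,0.3,0],5],
    [[0,0,2.4],[-12,0.5,0],5],
    [[0,0,2.4],[-18,0.8,0],5],
    [[0,0,2.4],[-24,1.0,0],5],
    [[0,0,2.4],[-30,1.3,0],5],
  ],
)

```text
t: 10.15
eef_pos: [0.4668, -0.0174, 0.1589]
tool_rot: [-0.001, 0.748, 0.663, -0.001]
contact_force: [0.5, 0.7, 0.7]
gripper_width: 0.581
```

Call:
carry_out(
  moves=[
    [[0,0,0],[-1.9,0,0],5],
    [[0,0,0],[-1.9,0,0],5],
    [[0,0,0],[-1.9,0,0],5],
  ],
)

```text
t: 10.52
eef_pos: [0.4655, -0.0329, 0.1593]
tool_rot: [-0.001, 0.748, 0.664, 0.0]
contact_force: [-0.2, 0.1, 0.4]
gripper_width: 0.585
```

```bash
cat >> h.py <<'E'
def look(label,pic,zs):
    st(); ci=cam("wrist"); show("wrist",pic)
    for r in bot.silhouettes(label,"wrist"): print(round(r["score"],2),np.round(r["location"]),[rect("wrist",r["region"],z,ci).tolist() for z in zs])
    return ci
def colour(n,lo,hi,z,ci=None,img=None):
    im=bot.read_camera(n) if img is None else img
    m=cv2.inRange(cv2.cvtColor(im,cv2.COLOR_RGB2HSV),lo,hi); k,l,s,c=cv2.connectedComponentsWithStats(m)
    for i in 1+np.argsort(-s[1:,4])[:3]: 
        if s[i,4]>60: print("col",c[i].round(),s[i,4],rect(n,l==i,z,ci))
E
python3 - <<'E'
from h import *
ci=look("keys_blue_fob","w5",(.01,.02))
colour("wrist",(105,120,60),(130,255,255),.021,ci)
go(.4593,-.034,.16,-6.9)
E
```

```text
pos [ 0.4655 -0.0329  0.1593] toolx [0.119 0.993 0.001] tooly [ 0.993 -0.119 -0.001] F [-0.2  0.1  0.4] w 0.585 q [ 0.42  0.3  -0.56  2.09  0.22  0.8  -0.39] t 10.525
0.26 [303. 180.] [[459.2, -4.2, 207.6, 207.2, 32.5], [459.8, -2.5, 200.1, 199.7, 32.5]]
col [306. 236.] 989 [455.7 -36.   31.1  19.7  82. ]
turn [-0.  -0.   0.1] shift [-0.2  -0.62 -0.04] q7 -0.39 t 10.675
```

View pics/w5.png

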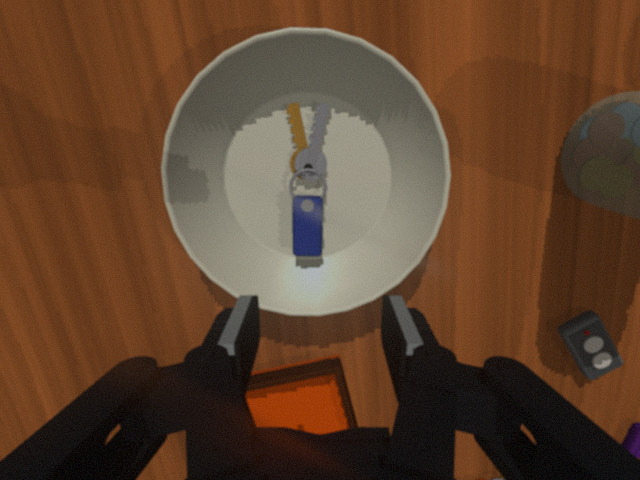

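```bash
python3 - <<'E'
from h import *
ci=cam("wrist")
bot.read_camera("top")
print(onplane("wrist",[[307.5,225.5],[307.5,196],[307.5,255],[293,226],[322,226]],.021,ci).round(4))
im=bot.read_camera("wrist"); colour("wrist",(105,90,40),(130,255,255),.021,ci,im)
colour("top",(105,90,40),(130,255,255),.021)
E
```

```text
[[ 0.4575 -0.0296  0.021 ]
 [ 0.4602 -0.0083  0.021 ]
 [ 0.4546 -0.0521  0.021 ]
 [ 0.447  -0.0288  0.021 ]
 [ 0.4678 -0.0312  0.021 ]]
col [306. 233.] 1149 [456.1 -33.6  35.5  19.9  83.3]
col [315. 200.] 76 [464.  -12.1   9.6   5.9 -11.5]
col [195. 363.] 2655 [400.8 247.  128.9  82.9  84.9]
col [179. 322.] 2366 [479.4 283.4 215.4  59.6  84.9]
col [140. 359.] 1650 [410.6 357.2  82.8  80.6  -5.3]
```

Fob at (308,226) measures 44 x 21 mm on the 21 mm plane, as it should; centre (0.458, -0.030).

Call:
carry_out(
  moves=[
    [[0,0,0],[0.2,-0.8,4],4.4],
    [[0,0,0],[0.2,-0.8,8],4.4],
    [[0,0,0],[0.2,-0.8,11.5],4.4],
    [[0,0,0],[0.2,-0.8,13],4.4],
    [[0,0,0],[0.2,-0.8,13],4.4],
  ],
  newtons=40,
)

```text
t: 11.45
eef_pos: [0.4577, -0.031, 0.0293]
tool_rot: [-0.0, 0.748, 0.663, -0.0]
contact_force: [-0.1, 0.3, -0.1]
gripper_width: 0.513
```

```bash
python3 - <<'E'
from h import *
st(); show("wrist","w6"); go(.4578,-.03,.0245,-7)
E
```

```text
pos [ 0.4577 -0.031   0.0293] toolx [ 0.12   0.993 -0.   ] tooly [ 0.993 -0.12  -0.001] F [-0.1  0.3 -0.1] w 0.513 q [ 0.29  0.52 -0.43  2.19  0.43  0.51 -0.59] t 11.45
turn [ 0.  -0.   0.1] shift [ 0.1  -0.07  0.56] q7 -0.59 t 11.5
```

View pics/w6.png

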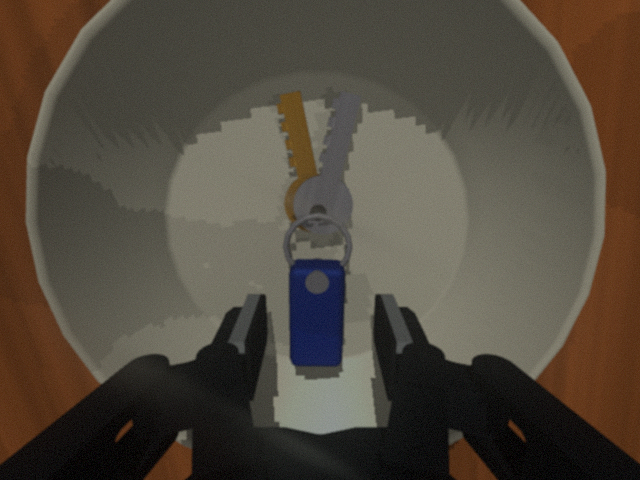

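Fob (317,313) is centred between the pads. Lower 5 mm and close.

Call:
carry_out(
  moves=[
    [[0,0,0],[0.1,0,0.45],4.4],
    [[0,0,0],[0.1,0,0.45],3],
    [[0,0,0],[0.1,0,0.45],1.5],
    [[0,0,0],[0.1,0,0.45],1.0],
    [[0,0,0],[0.1,0,0.45],1.0],
  ],
)

```text
t: 12.12
eef_pos: [0.4585, -0.0305, 0.0259]
tool_rot: [0.001, 0.748, 0.663, 0.0]
contact_force: [-0.6, -0.4, 4.3]
gripper_width: 0.244
```

Call:
carry_out(
  moves=[
    [[0,0,0],[0,0,0],1.0],
    [[0,0,0],[0,0,-1],1.0],
    [[0,0,0],[0,0,-3],1.0],
    [[0,0,0],[0,0,-6],1.0],
    [[0,0,0],[0,0,-9.5],1.0],
  ],
)

```text
t: 12.75
eef_pos: [0.4576, -0.0304, 0.1214]
tool_rot: [-0.0, 0.748, 0.663, -0.0]
contact_force: [0.6, -0.1, 0.2]
gripper_width: 0.244
```

```bash
python3 - <<'E'
from h import *
T=R.from_euler("z",-4.9,degrees=True); p=T.apply([-.032,-.044-.0325,0])+[.4366,.2876,0]; print(p)
st(); go(p[0],p[1],.1,-4.9)
show("wrist","w7")
E
```

```text
[0.39818256 0.21411293 0.        ]
pos [ 0.4576 -0.0304  0.1214] toolx [0.12  0.993 0.   ] tooly [ 0.993 -0.12  -0.001] F [ 0.6 -0.1  0.2] w 0.244 q [ 0.4   0.36 -0.54  2.14  0.28  0.71 -0.46] t 12.75
turn [-0. -0. -2.] shift [23.56 -8.83  2.15] q7 -0.46 t 12.75
```

View pics/w7.png

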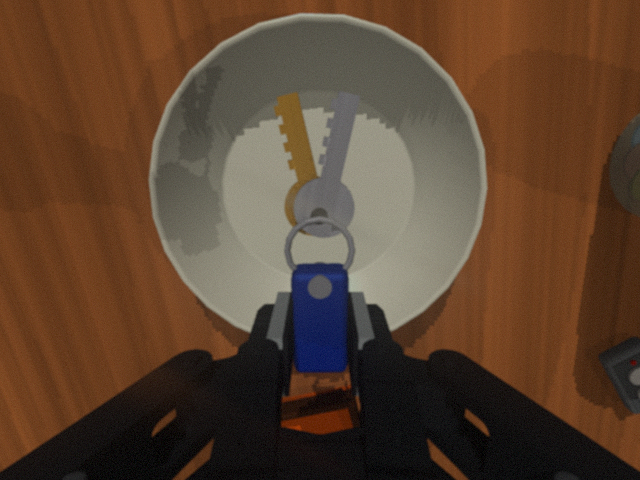

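Keys held level. To the middle-sized compartment.

Call:
carry_out(
  moves=[
    [[0,0,-0.5],[6,-2,0],1.0],
    [[0,0,-1],[12,-4,0],1.0],
    [[0,0,-1.5],[17.5,-6.2,0],1.0],
    [[0,0,-2],[23.5,-8.8,0],1.0],
    [[0,0,-2],[23.5,-8.8,2],1.0],
  ],
)

```text
t: 13.42
eef_pos: [0.3985, 0.2196, 0.1021]
tool_rot: [-0.0, 0.734, 0.679, 0.003]
contact_force: [-0.4, -0.8, -1.5]
gripper_width: 0.247
```

Call:
carry_out(
  moves=[
    [[0,0,0],[0,0,2],1.0],
    [[0,0,0],[0,0,4],1.0],
    [[0,0,0],[0,0,4],1.0],
  ],
)

```text
t: 13.8
eef_pos: [0.3981, 0.213, 0.0596]
tool_rot: [-0.0, 0.737, 0.676, -0.001]
contact_force: [-0.2, -0.0, -0.7]
gripper_width: 0.246
```

```bash
cat >> h.py <<'E'
def boxes(im,ci,cx,cy,yaw,L,z=.016):
    P,f=ci; C=rot(P["attitude"]); T=R.from_euler("z",yaw,degrees=True); im=im[:,:,::-1].copy()
    for x,y,w,h in L:
        q=[]
        for a,b in((-1,-1),(1,-1),(1,1),(-1,1)):
            c=C.inv().apply(T.apply([(x+a*w/2)/1e3,(y+b*h/2)/1e3,z])+[cx,cy,0]-P["position"]); q.append([P["cx"]+f*c[0]/-c[2],P["cy"]-f*c[1]/-c[2]])
        cv2.polylines(im,[np.array(q).astype(int)],True,(0,255,0),1)
    return im
BL=((44,0,60,220),(-32,-44,84,132),(-32,68,84,84)); OL=((0,-50,84,132),(0,68,84,96))
E
python3 - <<'E'
from h import *
st(); ci=cam("wrist"); show("","w8",img=boxes(bot.read_camera("wrist"),ci,.4366,.2876,-4.9,BL)); go(.3982,.2141,.0245,-4.9)
E
```

```text
pos [0.3981 0.213  0.0596] toolx [ 0.085  0.996 -0.001] tooly [ 0.996 -0.085 -0.002] F [-0.2 -0.  -0.7] w 0.246 q [-0.16  0.47 -0.55  2.19  0.44  0.59 -1.13] t 13.8
turn [-0.  0.  0.] shift [ 0.07 -0.05  3.59] q7 -1.13 t 13.85
```

View pics/w8.png

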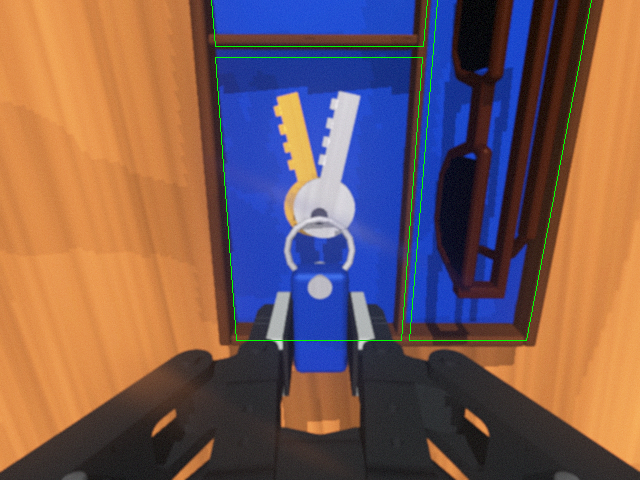

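Overlay shows the tray really lies ~4 mm further +y and ~2 mm −x; correct by that and lower.

Call:
carry_out(
  moves=[
    [[0,0,0],[0.5,-0.25,1.5],1.0],
    [[0,0,0],[0.5,-0.25,2.8],1.0],
    [[0,0,0],[0.5,-0.25,3.2],1.0],
    [[0,0,0],[0.5,-0.25,3.4],1.0],
    [[0,0,0],[0.5,-0.25,3.5],1.0],
  ],
)

```text
t: 14.48
eef_pos: [0.3971, 0.2187, 0.0254]
tool_rot: [0.0, 0.737, 0.676, 0.0]
contact_force: [-0.1, 0.3, -1.3]
gripper_width: 0.246
```

Call:
carry_out(
  moves=[
    [[0,0,0],[0,0,0.05],1.0],
    [[0,0,0],[0,0,0.1],1.0],
    [[0,0,0],[0,0,0.15],1.0],
    [[0,0,0],[0,0,0.15],1.0],
  ],
)

```text
t: 14.98
eef_pos: [0.397, 0.2188, 0.0239]
tool_rot: [0.0, 0.737, 0.676, 0.0]
contact_force: [-0.6, -0.3, 4.5]
gripper_width: 0.243
```

Touching the floor. Release and rise.

Call:
carry_out(
  moves=[
    [[0,0,0],[0,0,0],2.5],
    [[0,0,0],[0,0,0],3.2],
    [[0,0,0],[0,0,0],3.6],
    [[0,0,0],[0,0,0],3.6],
    [[0,0,0],[0,0,-1],3.6],
  ],
)

```text
t: 15.6
eef_pos: [0.3964, 0.2185, 0.0336]
tool_rot: [-0.0, 0.737, 0.676, -0.001]
contact_force: [0.4, -0.0, 0.4]
gripper_width: 0.419
```

Call:
carry_out(
  moves=[
    [[0,0,0],[0,0,-4],4],
    [[0,0,0],[0,0,-9],5],
    [[0,0,0],[0,0,-15],6],
    [[0,0,0],[0,0,-15],6],
    [[0,0,0],[0,0,-15],6],
  ],
)

```text
t: 16.23
eef_pos: [0.3967, 0.2182, 0.1839]
tool_rot: [0.0, 0.737, 0.676, 0.0]
contact_force: [-0.6, 0.3, -0.4]
gripper_width: 0.702
```

```bash
python3 - <<'E'
from h import *
st(); ci=cam("wrist"); im=bot.read_camera("wrist"); show("","w9",img=boxes(im,ci,.4345,.291,-4.9,BL)); go(.6765,-.165,.17,29)
E
```

```text
pos [0.3967 0.2182 0.1839] toolx [ 0.086  0.996 -0.   ] tooly [ 0.996 -0.086  0.001] F [-0.6  0.3 -0.4] w 0.702 q [-0.03  0.27 -0.7   2.1   0.23  0.85 -0.94] t 16.225
turn [ -0.1   0.  -33.9] shift [-35.76  31.2    1.32] q7 -0.94 t 16.275
```

View pics/w9.png

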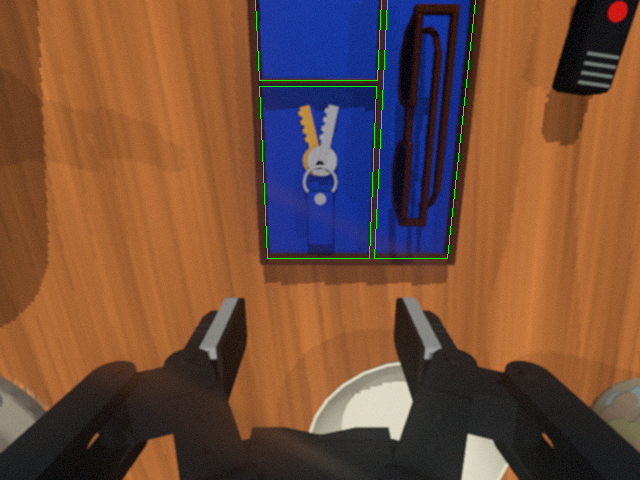

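Keys lie flat and inside (320,180); corrected tray pose (0.4345, 0.291) fits. Next the grey remote.

Call:
carry_out(
  moves=[
    [[0,0,-10],[-4.5,3.9,0],6],
    [[0,0,-20],[-9,7.8,0],6],
    [[0,0,-27],[-13.5,11.7,0.5],6],
    [[0,0,-34],[-18,15.6,1],6],
    [[0,0,-34],[-22.5,19.5,1.3],6],
  ],
)

```text
t: 16.9
eef_pos: [0.5717, -0.0241, 0.1685]
tool_rot: [-0.002, 0.506, 0.862, -0.001]
contact_force: [1.1, 0.7, -0.4]
gripper_width: 0.7
```

```bash
python3 - <<'E'
from h import *
st(); go(.6765,-.165,.17,29)
E
```

```text
pos [ 0.5717 -0.0241  0.1685] toolx [-0.488  0.873  0.002] tooly [ 0.873  0.488 -0.003] F [ 1.1  0.7 -0.4] w 0.7 q [ 0.43  0.48 -0.65  1.84  0.35  0.94  0.14] t 16.9
turn [-0.2 -0.1  0.2] shift [-17.42   2.28  -0.2 ] q7 0.14 t 16.9
```

Call:
carry_out(
  moves=[
    [[0,0,0],[-6,0.8,0],6],
    [[0,0,0],[-12,1.6,0],6],
    [[0,0,0],[-17,2,0],6],
    [[0,0,0],[-17,2,0],6],
    [[0,0,0],[-17,2,0],6],
  ],
)

```text
t: 17.52
eef_pos: [0.671, -0.1598, 0.1686]
tool_rot: [-0.002, 0.506, 0.862, -0.0]
contact_force: [-0.4, 1.5, 0.4]
gripper_width: 0.704
```

```bash
python3 - <<'E'
from h import *
ci=look("remote_mid","w10",(0,.013))
go(.6765,-.165,.023,29)
bot.read_camera("top")
for r in bot.silhouettes("remote_mid","top"): print(np.round(r["location"]),rect("top",r["region"],.013))
E
```

```text
pos [ 0.671  -0.1598  0.1686] toolx [-0.487  0.873  0.003] tooly [ 0.873  0.487 -0.002] F [-0.4  1.5  0.4] w 0.704 q [ 0.53  0.65 -0.58  1.55  0.39  1.06  0.36] t 17.525
0.87 [326. 229.] [[679.6, -166.6, 61.3, 33.4, -61.5], [677.7, -163.4, 58.6, 32.0, -61.5]]
turn [-0.1 -0.1  0.2] shift [-0.82  0.17 14.67] q7 0.36 t 17.625
[393. 225.] [ 674.8 -159.7   47.5   33.2  -64.6]
```

The wrist view agrees with the top view (58.6 x 32.0 mm at z = 13 mm; 11 cm from the purple one). Descend and grip.

Call:
carry_out(
  moves=[
    [[0,0,0.7],[-0.6,0.4,5],5.5],
    [[0,0,0.7],[-0.6,0.4,10],5.5],
    [[0,0,0.7],[-0.6,0.4,13.5],5.5],
    [[0,0,0.7],[-0.6,0.4,14.8],5.5],
    [[0,0,0.7],[-0.6,0.4,14.8],5.5],
  ],
)

```text
t: 18.35
eef_pos: [0.6784, -0.1637, 0.0227]
tool_rot: [-0.0, 0.512, 0.859, -0.0]
contact_force: [0.4, -0.9, 1.2]
gripper_width: 0.644
```

```bash
python3 - <<'E'
from h import *
st(); go(.6777,-.1634,.0195,28.5)
E
```

```text
pos [ 0.6784 -0.1637  0.0227] toolx [-0.476  0.879  0.   ] tooly [ 0.879  0.476 -0.   ] F [ 0.4 -0.9  1.2] w 0.644 q [ 0.48  0.82 -0.5   1.6   0.49  0.85  0.28] t 18.35
turn [-0.  -0.  -0.1] shift [ 0.06 -0.05  0.32] q7 0.28 t 18.35
```

Call:
carry_out(
  moves=[
    [[0,0,0],[0,0,0.3],4],
    [[0,0,0],[0,0,0.3],2.5],
    [[0,0,0],[0,0,0.3],2.0],
    [[0,0,0],[0,0,0.3],2.0],
    [[0,0,0],[0,0,0.3],2.0],
  ],
  newtons=40,
)

```text
t: 18.98
eef_pos: [0.6797, -0.1644, 0.0214]
tool_rot: [0.001, 0.512, 0.859, 0.0]
contact_force: [-0.1, -0.6, 5.9]
gripper_width: 0.356
```

Call:
carry_out(
  moves=[
    [[0,0,0],[0,0,0],2.0],
    [[0,0,0],[0,0,-1],2.0],
    [[0,0,0],[0,0,-4],2.0],
    [[0,0,0],[0,0,-9],2.0],
    [[0,0,0],[0,0,-13],2.0],
  ],
)

```text
t: 19.6
eef_pos: [0.6786, -0.1642, 0.1521]
tool_rot: [0.0, 0.512, 0.859, 0.0]
contact_force: [0.6, -0.4, -0.5]
gripper_width: 0.357
```

```bash
python3 - <<'E'
from h import *
T=R.from_euler("z",-4.9,degrees=True); p=T.apply([-.032,.068,0])+[.4345,.291,0]; print(p)
st(); go(p[0],p[1],.14,-4.9)
ci=look("remote_mid","w11",(.14,))
E
```

```text
[0.4084253  0.36148482 0.        ]
pos [ 0.6786 -0.1642  0.1521] toolx [-0.476  0.88  -0.001] tooly [0.88  0.476 0.001] F [ 0.6 -0.4 -0.5] w 0.357 q [ 0.52  0.67 -0.57  1.55  0.4   1.04  0.35] t 19.6
turn [ 0.1  0.  33.3] shift [59.1   1.23  1.18] q7 0.35 t 19.6
pos [ 0.6786 -0.1642  0.1521] toolx [-0.476  0.88  -0.001] tooly [0.88  0.476 0.001] F [ 0.6 -0.4 -0.5] w 0.357 q [ 0.52  0.67 -0.57  1.55  0.4   1.04  0.35] t 19.6
0.94 [339. 389.] [[701.1, -190.2, 26.0, 18.6, -18.2]]
```

Call:
carry_out(
  moves=[
    [[0,0,0],[0,0,-4],2.0],
    [[0,0,8],[6,0.1,-5],2.0],
    [[0,0,16],[12,0.3,-5],2.0],
    [[0,0,24],[18,0.4,-5],2.0],
    [[0,0,33],[24,0.5,-5],2.0],
  ],
)

```text
t: 20.32
eef_pos: [0.5672, 0.0506, 0.1995]
tool_rot: [-0.0, 0.737, 0.676, -0.0]
contact_force: [0.1, 1.1, -0.8]
gripper_width: 0.36
```

```bash
python3 - <<'E'
from h import *
st(); go(.4084,.3615,.14,-4.9)
E
```

```text
pos [0.5672 0.0506 0.1995] toolx [ 0.085  0.996 -0.   ] tooly [ 0.996 -0.085 -0.   ] F [ 0.1  1.1 -0.8] w 0.36 q [ 0.23  0.41 -0.55  1.83  0.26  0.97 -0.51] t 20.325
turn [-0.  0.  0.] shift [ 29.62 -18.47   5.96] q7 -0.51 t 20.325
```

Call:
carry_out(
  moves=[
    [[0,0,0],[5,-3.1,0],2.0],
    [[0,0,0],[10,-6.2,0],2.0],
    [[0,0,0],[15,-9.3,0],2.0],
    [[0,0,0],[20,-12.4,0],2.0],
    [[0,0,0],[25,-15.5,2],2.0],
  ],
)

```text
t: 20.95
eef_pos: [0.434, 0.3127, 0.1807]
tool_rot: [0.0, 0.735, 0.678, 0.001]
contact_force: [2.1, 0.3, -1.8]
gripper_width: 0.363
```

Call:
carry_out(
  moves=[
    [[0,0,0],[4.6,-3,4],2.0],
    [[0,0,0],[4.6,-3,8],2.0],
    [[0,0,0],[4.6,-3,10],2.0],
    [[0,0,0],[4.6,-3,11],2.0],
    [[0,0,0],[4.6,-3,11],2.0],
  ],
)

```text
t: 21.58
eef_pos: [0.4089, 0.3584, 0.0699]
tool_rot: [0.0, 0.735, 0.678, 0.0]
contact_force: [0.7, -0.1, -0.5]
gripper_width: 0.361
```

```bash
python3 - <<'E'
from h import *
st(); go(.4084,.3615,.025,-4.9)
st(); ci=cam("wrist"); show("","w12",img=boxes(bot.read_camera("wrist"),ci,.4345,.291,-4.9,BL))
E
```

```text
pos [0.4089 0.3584 0.0699] toolx [ 0.082  0.997 -0.   ] tooly [ 0.997 -0.082  0.   ] F [ 0.7 -0.1 -0.5] w 0.361 q [-0.39  0.57 -0.57  1.98  0.45  0.72 -1.31] t 21.575
turn [0.  0.  0.2] shift [ 0.31 -0.08  4.49] q7 -1.31 t 21.575
pos [0.4089 0.3584 0.0699] toolx [ 0.082  0.997 -0.   ] tooly [ 0.997 -0.082  0.   ] F [ 0.7 -0.1 -0.5] w 0.361 q [-0.39  0.57 -0.57  1.98  0.45  0.72 -1.31] t 21.575
```

View pics/w12.png

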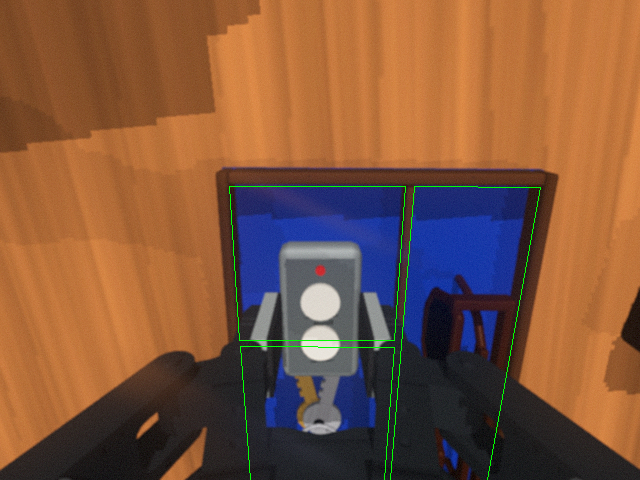

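Grey remote held level, over the small square. Lower.

Call:
carry_out(
  moves=[
    [[0,0,0],[0.3,-0.1,2],2.0],
    [[0,0,0],[0.3,-0.1,3.5],2.0],
    [[0,0,0],[0.3,-0.1,4],2.0],
    [[0,0,0],[0.3,-0.1,4.3],2.0],
    [[0,0,0],[0.3,-0.1,4.4],2.0],
  ],
)

```text
t: 22.25
eef_pos: [0.4074, 0.3623, 0.0257]
tool_rot: [-0.0, 0.735, 0.678, 0.0]
contact_force: [0.5, 1.1, -0.3]
gripper_width: 0.357
```

Call:
carry_out(
  moves=[
    [[0,0,0],[0,0,0.05],2.0],
    [[0,0,0],[0,0,0.1],2.0],
    [[0,0,0],[0,0,0.15],2.0],
    [[0,0,0],[0,0,0.15],2.0],
  ],
)

```text
t: 22.75
eef_pos: [0.4075, 0.3624, 0.0254]
tool_rot: [0.0, 0.735, 0.678, 0.0]
contact_force: [-2.5, -2.1, 9.8]
gripper_width: 0.359
```

Contact. Release and rise; then set out for the orange keys.

Call:
carry_out(
  moves=[
    [[0,0,0],[0,0,0],3.4],
    [[0,0,0],[0,0,0],3.8],
    [[0,0,0],[0,0,0],4.2],
    [[0,0,0],[0,0,0],4.2],
    [[0,0,0],[0,0,-1],4.2],
  ],
)

```text
t: 23.38
eef_pos: [0.4069, 0.3618, 0.0339]
tool_rot: [0.0, 0.735, 0.678, -0.001]
contact_force: [0.0, 0.4, -0.1]
gripper_width: 0.489
```

Call:
carry_out(
  moves=[
    [[0,0,0],[0,0,-4],4.2],
    [[0,0,0],[0,0,-9],5],
    [[0,0,0],[0,0,-15],5],
    [[0,0,0],[0,0,-16],5],
    [[0,0,0],[0,0,-16],5],
  ],
)

```text
t: 24.0
eef_pos: [0.4076, 0.3622, 0.195]
tool_rot: [0.0, 0.735, 0.678, 0.001]
contact_force: [0.6, 0.7, -0.4]
gripper_width: 0.587
```

```bash
python3 - <<'E'
from h import *
ci=look("remote_mid","w13",(.013,.017))
bot.read_camera("top")
colour("top",(3,190,140),(14,255,255),.01)
for l in ("tray_orange","keys_orange_fob"):
  for r in bot.silhouettes(l,"top"): print(l,np.round(r["location"]),rect("top",r["region"],.018 if "tray" in l else .012))
im=bot.read_camera("top")[:,:,::-1]; show("","t2",(380,210,540,390),im,4)
go(.57,-.31,.17,94.6)
E
```

```text
pos [0.4076 0.3622 0.195 ] toolx [0.081 0.997 0.001] tooly [ 0.997 -0.081  0.002] F [ 0.6  0.7 -0.4] w 0.587 q [-0.31  0.4  -0.67  1.89  0.3   0.95 -1.19] t 24.0
0.79 [319. 210.] [[408.5, 363.4, 58.9, 32.0, 85.0], [408.6, 364.4, 58.1, 31.6, 85.0]]
col [470. 343.] 905 [ 440.8 -329.2  130.8   84.5  -83.3]
col [417. 350.] 870 [ 427.1 -212.3   96.3   83.4  -83.1]
col [471. 272.] 92 [ 572.8 -319.6   44.9   26.3    4.8]
tray_orange [455. 342.] [ 436.1 -278.9  247.1  100.8  -83.6]
tray_orange [467. 262.] [ 604.4 -311.6  106.9   29.3    6. ]
keys_orange_fob [469. 261.] [ 576.3 -317.9   43.2   23.6    4. ]
turn [-0.   0.1 80.8] shift [-65.67  21.63   2.36] q7 -1.19 t 24.35
```

View pics/t2.png

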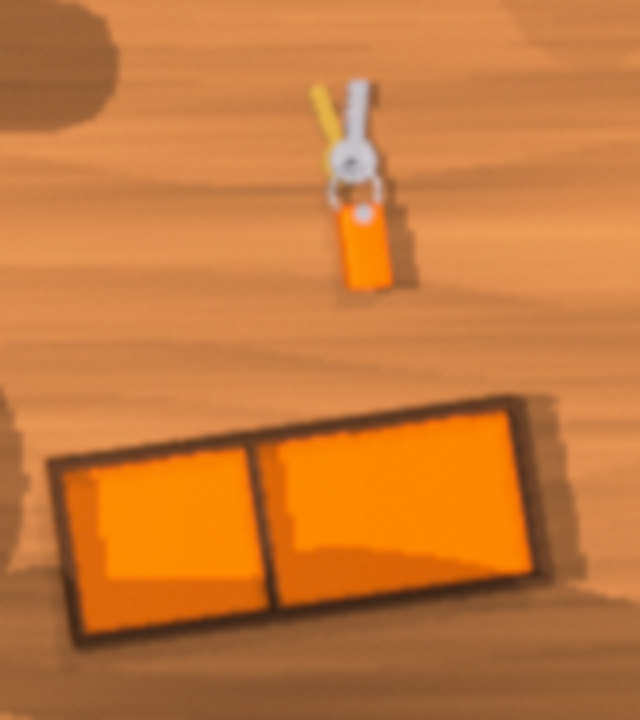

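Remote lies flat (59 x 32 mm, aligned) in the small square. In the crop the orange fob is at (365,248) with keys pointing +x; long compartment of the tray is the right one (400,505). Going over the fob.

Call:
carry_out(
  moves=[
    [[0,0,7],[-5.5,1.8,0],5],
    [[0,0,14],[-11,3.6,0],5],
    [[0,0,21],[-16.5,5.5,0],5],
    [[0,0,28],[-22,7.3,0.5],5],
    [[0,0,35],[-27.5,9.1,1],5],
  ],
)

```text
t: 24.98
eef_pos: [0.4762, 0.079, 0.1839]
tool_rot: [-0.0, 0.906, 0.424, 0.0]
contact_force: [0.7, 0.1, -0.1]
gripper_width: 0.584
```

```bash
python3 - <<'E'
from h import *
st(); go(.573,-.318,.17,94.6)
E
```

```text
pos [0.4762 0.079  0.1839] toolx [0.64  0.768 0.   ] tooly [ 0.768 -0.64   0.   ] F [ 0.7  0.1 -0.1] w 0.584 q [ 0.11  0.28 -0.46  2.04  0.16  0.85 -1.14] t 24.975
turn [-0.  -0.  45.6] shift [-24.29  32.86   1.39] q7 -1.14 t 24.975
```

Call:
carry_out(
  moves=[
    [[0,0,9],[-3.5,4.7,0],5],
    [[0,0,18],[-7,9.4,0],5],
    [[0,0,27],[-10.5,14.1,0.5],5],
    [[0,0,36],[-14,18.8,1],5],
    [[0,0,45.6],[-17.5,23.5,1.4],5],
  ],
)

```text
t: 25.6
eef_pos: [0.5456, -0.2055, 0.1696]
tool_rot: [-0.0, 0.999, 0.039, -0.0]
contact_force: [0.1, 0.2, 0.0]
gripper_width: 0.585
```

Call:
carry_out(
  moves=[
    [[0,0,0],[2.5,11.2,1],5],
    [[0,0,0],[2.5,11.2,1],5],
    [[0,0,0],[2.5,11.2,1],5],
    [[0,0,0],[2.5,11.2,1],5],
  ],
)

```text
t: 26.1
eef_pos: [0.5795, -0.3125, 0.1593]
tool_rot: [-0.001, 0.999, 0.042, -0.001]
contact_force: [-0.1, 1.1, -0.2]
gripper_width: 0.587
```

```bash
python3 - <<'E'
from h import *
ci=look("keys_orange_fob","w14",(.005,.015))
im=bot.read_camera("wrist")
colour("wrist",(3,190,120),(14,255,255),.015,ci,im)
go(.573,-.318,.02,94.6)
E
```

```text
pos [ 0.5795 -0.3125  0.1593] toolx [ 0.996  0.084 -0.001] tooly [ 0.084 -0.996 -0.001] F [-0.1  1.1 -0.2] w 0.587 q [ 0.5   0.54 -0.14  1.67  0.09  0.94 -1.16] t 26.1
0.73 [326. 184.] [[603.5, -316.0, 111.6, 28.1, 4.8], [605.4, -315.6, 107.7, 27.1, 4.8]]
col [323. 382.] 9993 [ 443.6 -328.7  124.9   73.8  -83.3]
col [328. 237.] 1560 [ 573.5 -319.2   46.7   22.9    5.9]
col [165. 356.] 566 [ 456.3 -191.6   48.7   15.7  -82.7]
turn [-0.   0.   0.3] shift [-0.75  0.6  14.02] q7 -1.16 t 26.25
```

Call:
carry_out(
  moves=[
    [[0,0,0],[-0.7,0.55,5],4.5],
    [[0,0,0],[-0.7,0.55,10],4.5],
    [[0,0,0],[-0.7,0.55,13],4.5],
    [[0,0,0],[-0.7,0.55,13.7],4.5],
    [[0,0,0],[-0.7,0.55,13.7],4.5],
  ],
  newtons=40,
)

```text
t: 26.88
eef_pos: [0.5739, -0.3189, 0.0239]
tool_rot: [0.0, 0.999, 0.042, 0.0]
contact_force: [-0.1, -0.5, 0.2]
gripper_width: 0.528
```

```bash
python3 - <<'E'
from h import *
st(); go(.573,-.3187,.0195,95)
E
```

```text
pos [ 0.5739 -0.3189  0.0239] toolx [0.996 0.084 0.001] tooly [ 0.084 -0.996  0.   ] F [-0.1 -0.5  0.2] w 0.528 q [ 0.5   0.71 -0.12  1.74  0.12  0.7  -1.17] t 26.875
turn [ 0.  -0.  -0.2] shift [-0.08 -0.03  0.44] q7 -1.17 t 26.875
```

Call:
carry_out(
  moves=[
    [[0,0,0],[-0.1,0,0.4],4],
    [[0,0,0],[-0.1,0,0.4],2.5],
    [[0,0,0],[-0.1,0,0.4],1.0],
    [[0,0,0],[-0.1,0,0.4],1.0],
    [[0,0,0],[-0.1,0,0.4],1.0],
  ],
  newtons=40,
)

```text
t: 27.5
eef_pos: [0.5729, -0.3198, 0.0203]
tool_rot: [0.0, 0.999, 0.042, 0.001]
contact_force: [-1.4, 0.1, 6.0]
gripper_width: 0.243
```

Call:
carry_out(
  moves=[
    [[0,0,0],[0,0,0],1.0],
    [[0,0,0],[0,0,-1],1.0],
    [[0,0,0],[0,0,-4],1.0],
    [[0,0,0],[0,0,-8],1.0],
    [[0,0,0],[0,0,-10],1.0],
  ],
)

```text
t: 28.12
eef_pos: [0.5732, -0.32, 0.1218]
tool_rot: [0.001, 0.999, 0.042, 0.001]
contact_force: [-0.1, -1.0, -0.1]
gripper_width: 0.246
```

```bash
python3 - <<'E'
from h import *
T=R.from_euler("z",6.7,degrees=True); p=T.apply([0,-.0825,0])+[.4362,-.279,0]; print(p)
st(); go(p[0],p[1],.1,6.7)
E
```

```text
[ 0.44582534 -0.36093658  0.        ]
pos [ 0.5732 -0.32    0.1218] toolx [0.997 0.083 0.003] tooly [ 0.083 -0.997  0.002] F [-0.1 -1.  -0.1] w 0.246 q [ 0.51  0.58 -0.13  1.7   0.1   0.86 -1.15] t 28.125
turn [-0.  -0.2 88.1] shift [-13.04   3.01   2.15] q7 -1.15 t 28.125
```

Held (22 mm). Turn by −92° (away from joint 7's limit) and shift over the orange tray.

Call:
carry_out(
  moves=[
    [[0,0,-10],[0,0,0],1.0],
    [[0,0,-20],[-2,0.5,0],1.0],
    [[0,0,-30],[-5,1,0],1.0],
    [[0,0,-40],[-8,2,0],1.0],
    [[0,0,-50],[-11,2.5,0],1.0],
  ],
)

```text
t: 28.75
eef_pos: [0.4633, -0.3542, 0.1189]
tool_rot: [-0.0, 0.887, 0.462, -0.0]
contact_force: [0.3, -0.1, -0.8]
gripper_width: 0.244
```

Call:
carry_out(
  moves=[
    [[0,0,-10],[0,0,0],1.0],
    [[0,0,-20],[0,0,0],1.0],
    [[0,0,-30],[0,0,0],1.0],
    [[0,0,-40],[0,0,0],1.0],
    [[0,0,-42],[0,0,0],1.0],
  ],
)

```text
t: 29.38
eef_pos: [0.4643, -0.3536, 0.1188]
tool_rot: [-0.0, 0.664, 0.748, 0.0]
contact_force: [0.0, -0.4, -1.5]
gripper_width: 0.245
```

```bash
python3 - <<'E'
from h import *
st(); go(.4458,-.3609,.06,6.7)
E
```

```text
pos [ 0.4643 -0.3536  0.1188] toolx [-0.118  0.993  0.001] tooly [ 0.993  0.118 -0.   ] F [ 0.  -0.4 -1.5] w 0.245 q [ 0.94  0.54 -0.52  1.86  0.35  0.84  0.36] t 29.375
turn [-0.  -0.   0.1] shift [-0.51 -1.92  5.88] q7 0.36 t 29.375
```

Call:
carry_out(
  moves=[
    [[0,0,0],[-0.5,-1.9,2],1.0],
    [[0,0,0],[-0.5,-1.9,4],1.0],
    [[0,0,0],[-0.5,-1.9,5.8],1.0],
    [[0,0,0],[-0.5,-1.9,5.8],1.0],
    [[0,0,0],[-0.5,-1.9,5.8],1.0],
  ],
)

```text
t: 30.0
eef_pos: [0.4474, -0.3605, 0.0614]
tool_rot: [0.0, 0.664, 0.748, 0.0]
contact_force: [0.0, 0.0, 0.1]
gripper_width: 0.243
```

```bash
python3 - <<'E'
from h import *
st(); go(.4458,-.3609,.024,6.7); ci=cam("wrist"); show("","w15",img=boxes(bot.read_camera("wrist"),ci,.4362,-.279,6.7,OL))
E
```

```text
pos [ 0.4474 -0.3605  0.0614] toolx [-0.119  0.993 -0.   ] tooly [0.993 0.119 0.001] F [0.  0.  0.1] w 0.243 q [ 0.94  0.6  -0.48  1.91  0.41  0.72  0.34] t 30.0
turn [0.  0.  0.1] shift [-0.02 -0.16  3.74] q7 0.34 t 30.0
```

View pics/w15.png

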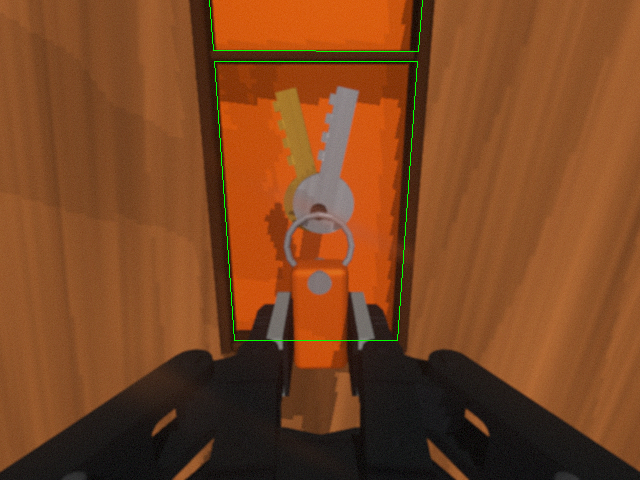

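Tray overlay fits, keys within the longer compartment. Lower.

Call:
carry_out(
  moves=[
    [[0,0,0],[0,-0.15,1.5],1.0],
    [[0,0,0],[0,-0.15,2.8],1.0],
    [[0,0,0],[0,-0.15,3.3],1.0],
    [[0,0,0],[0,-0.15,3.5],1.0],
    [[0,0,0],[0,-0.15,3.6],1.0],
  ],
)

```text
t: 30.68
eef_pos: [0.4451, -0.3611, 0.0252]
tool_rot: [0.0, 0.664, 0.748, 0.0]
contact_force: [-0.2, 0.5, -1.4]
gripper_width: 0.245
```

Call:
carry_out(
  moves=[
    [[0,0,0],[0,0,0.05],1.0],
    [[0,0,0],[0,0,0.1],1.0],
    [[0,0,0],[0,0,0.15],1.0],
    [[0,0,0],[0,0,0.15],1.0],
  ],
)

```text
t: 31.18
eef_pos: [0.4451, -0.3612, 0.0243]
tool_rot: [0.0, 0.664, 0.748, -0.0]
contact_force: [-1.5, -0.5, 5.7]
gripper_width: 0.245
```

Call:
carry_out(
  moves=[
    [[0,0,0],[0,0,0],2.5],
    [[0,0,0],[0,0,0],3.2],
    [[0,0,0],[0,0,0],3.6],
    [[0,0,0],[0,0,0],3.6],
    [[0,0,0],[0,0,-1],3.6],
  ],
)

```text
t: 31.8
eef_pos: [0.4444, -0.3607, 0.0334]
tool_rot: [-0.001, 0.664, 0.748, -0.0]
contact_force: [0.0, 0.3, -0.0]
gripper_width: 0.42
```

Call:
carry_out(
  moves=[
    [[0,0,0],[0,0,-4],4],
    [[0,0,0],[0,0,-9],5],
    [[0,0,0],[0,0,-15],6],
    [[0,0,0],[0,0,-15],6],
    [[0,0,0],[0,0,-15],6],
  ],
)

```text
t: 32.42
eef_pos: [0.4446, -0.361, 0.184]
tool_rot: [0.0, 0.664, 0.748, -0.0]
contact_force: [-0.4, 0.7, -0.8]
gripper_width: 0.696
```

```bash
python3 - <<'E'
from h import *
ci=look("keys_orange_fob","w16",(.01,.019)); go(.599,.324,.19,-10.6)
bot.read_camera("top")
for r in bot.silhouettes("bike_light_mid","top"): print(np.round(r["location"]),rect("top",r["region"],.028))
E
```

```text
pos [ 0.4446 -0.361   0.184 ] toolx [-0.118  0.993 -0.001] tooly [ 0.993  0.118 -0.   ] F [-0.4  0.7 -0.8] w 0.696 q [ 1.01  0.44 -0.56  1.84  0.28  0.95  0.44] t 32.425
0.6 [322. 172.] [[440.1, -330.6, 109.6, 29.1, -83.1], [440.0, -329.2, 106.3, 28.2, -83.1]]
turn [-0.1 -0.1 17.4] shift [66.14 23.49 -0.69] q7 0.44 t 32.525
```

Orange keys centred in the longer compartment (440,−329). Now the light.

Call:
carry_out(
  moves=[
    [[0,0,1.5],[5.5,1.9,0],6],
    [[0,0,3],[11,3.8,0],6],
    [[0,0,4.5],[16.5,5.7,0],6],
    [[0,0,6],[22,7.6,-0.5],6],
    [[0,0,7.5],[27.5,9.5,-0.7],6],
  ],
)

```text
t: 33.25
eef_pos: [0.5067, -0.0748, 0.1902]
tool_rot: [-0.0, 0.712, 0.702, -0.0]
contact_force: [1.6, 0.0, -0.7]
gripper_width: 0.699
```

```bash
python3 - <<'E'
from h import *
st(); go(.599,.324,.19,-10.6)
E
```

```text
pos [ 0.5067 -0.0748  0.1902] toolx [0.013 1.    0.   ] tooly [ 1.    -0.013 -0.001] F [ 1.6  0.  -0.7] w 0.699 q [ 0.57  0.35 -0.65  1.96  0.27  0.91 -0.23] t 33.25
turn [-0.1 -0.   9.8] shift [4.00e+01 8.71e+00 2.00e-02] q7 -0.23 t 33.25
```

Call:
carry_out(
  moves=[
    [[0,0,2],[5.7,1.25,0],6],
    [[0,0,4],[11.4,2.5,0],6],
    [[0,0,6],[17.1,3.75,0],6],
    [[0,0,8],[22.8,5,0],6],
    [[0,0,9.8],[28.5,6.25,0],6],
  ],
)

```text
t: 33.88
eef_pos: [0.5726, 0.2091, 0.1896]
tool_rot: [-0.0, 0.769, 0.639, -0.001]
contact_force: [1.4, -0.3, -0.8]
gripper_width: 0.7
```

Call:
carry_out(
  moves=[
    [[0,0,0],[5.5,0.5,0],6],
    [[0,0,0],[10.8,0.8,0],6],
    [[0,0,0],[10.8,0.8,0],6],
    [[0,0,0],[10.8,0.8,0],6],
  ],
)

```text
t: 34.38
eef_pos: [0.5999, 0.3116, 0.1893]
tool_rot: [0.0, 0.769, 0.64, -0.001]
contact_force: [0.2, -0.3, 0.6]
gripper_width: 0.703
```

```bash
python3 - <<'E'
from h import *
ci=look("bike_light_mid","w17",(.014,.028)); go(.599,.324,.03,-10.6)
bot.read_camera("scene")
for r in bot.silhouettes("bike_light_mid","scene")[:1]: print(r["location"])
E
```

```text
pos [0.5999 0.3116 0.1893] toolx [ 0.182  0.983 -0.002] tooly [ 0.983 -0.182 -0.002] F [ 0.2 -0.3  0.6] w 0.703 q [-0.15  0.61 -0.62  1.57  0.39  1.09 -1.05] t 34.375
0.95 [311. 188.] [[598.4, 329.9, 77.9, 32.0, 78.8], [599.2, 332.5, 74.3, 30.5, 78.8]]
turn [-0.   0.1 -0. ] shift [ 1.36 -0.39 15.99] q7 -1.05 t 34.475
[402.1, 191.9]
```

Call:
carry_out(
  moves=[
    [[0,0,0.7],[1.7,-0.4,5],5.5],
    [[0,0,0.7],[1.7,-0.4,10],5.5],
    [[0,0,0.7],[1.7,-0.4,14.5],5.5],
    [[0,0,0.7],[1.7,-0.4,16.5],5.5],
    [[0,0,0.7],[1.7,-0.4,16.5],5.5],
  ],
  newtons=50,
)

```text
t: 35.2
eef_pos: [0.5992, 0.3287, 0.025]
tool_rot: [-0.0, 0.773, 0.634, -0.001]
contact_force: [0.1, 0.1, 0.9]
gripper_width: 0.643
```

```bash
python3 - <<'E'
from h import *
st(); go(.5995,.329,.0215,-11.2)
E
```

```text
pos [0.5992 0.3287 0.025 ] toolx [ 0.195  0.981 -0.001] tooly [ 0.981 -0.195 -0.001] F [0.1 0.1 0.9] w 0.643 q [-0.23  0.81 -0.53  1.64  0.52  0.84 -1.18] t 35.2
turn [-0.1  0.1 -0. ] shift [0.03 0.03 0.35] q7 -1.18 t 35.2
```

Call:
carry_out(
  moves=[
    [[0,0,0],[0,0,0.3],4],
    [[0,0,0],[0,0,0.3],2.5],
    [[0,0,0],[0,0,0.3],1.5],
    [[0,0,0],[0,0,0.3],1.5],
    [[0,0,0],[0,0,0.3],1.5],
  ],
  newtons=50,
)

```text
t: 35.83
eef_pos: [0.6006, 0.3304, 0.0247]
tool_rot: [0.0, 0.773, 0.635, 0.002]
contact_force: [-0.3, -0.5, 5.8]
gripper_width: 0.34
```

Call:
carry_out(
  moves=[
    [[0,0,0],[0,0,0],1.5],
    [[0,0,0],[0,0,-1],1.5],
    [[0,0,0],[0,0,-5],1.5],
    [[0,0,0],[0,0,-11],1.5],
    [[0,0,0],[0,0,-16.5],1.5],
  ],
)

```text
t: 36.45
eef_pos: [0.5992, 0.3296, 0.1901]
tool_rot: [-0.0, 0.773, 0.635, 0.0]
contact_force: [1.2, 0.0, -1.4]
gripper_width: 0.336
```

```bash
python3 - <<'E'
from h import *
T=R.from_euler("z",6.7,degrees=True); p=T.apply([0,.068,0])+[.4362,-.279,0]; print(p)
st(); go(p[0],p[1],.19,6.7)
E
```

```text
[ 0.42826639 -0.2114644   0.        ]
pos [0.5992 0.3296 0.1901] toolx [0.194 0.981 0.   ] tooly [ 0.981 -0.194  0.   ] F [ 1.2  0.  -1.4] w 0.336 q [-0.18  0.62 -0.62  1.55  0.39  1.09 -1.09] t 36.45
turn [  0.   -0.  -17.9] shift [-5.64e+01 -6.27e+00 -1.00e-02] q7 -1.09 t 36.45
```

Call:
carry_out(
  moves=[
    [[0,0,-2],[-5.5,-0.6,0],1.5],
    [[0,0,-4],[-11,-1.2,0],1.5],
    [[0,0,-6],[-16.5,-1.8,0],1.5],
    [[0,0,-8],[-22,-2.4,0],1.5],
    [[0,0,-10],[-27.5,-3,0],1.5],
  ],
)

```text
t: 37.08
eef_pos: [0.5158, 0.064, 0.1882]
tool_rot: [0.0, 0.714, 0.7, 0.0]
contact_force: [1.0, -0.4, -1.4]
gripper_width: 0.338
```

```bash
python3 - <<'E'
from h import *
st(); go(.4283,-.2115,.08,6.7)
E
```

```text
pos [0.5158 0.064  0.1882] toolx [ 0.02   1.    -0.001] tooly [ 1.    -0.02   0.001] F [ 1.  -0.4 -1.4] w 0.338 q [ 0.33  0.38 -0.7   1.95  0.3   0.92 -0.54] t 37.075
turn [ 0.   0.  -7.8] shift [-27.71  -8.21  10.83] q7 -0.54 t 37.075
```

Call:
carry_out(
  moves=[
    [[0,0,-2],[-5.5,-1.6,0],1.5],
    [[0,0,-4],[-11,-3.3,0],1.5],
    [[0,0,-6],[-16.5,-4.9,0],1.5],
    [[0,0,-7.8],[-22,-6.5,0],1.5],
    [[0,0,-7.8],[-27.5,-8.2,0],1.5],
  ],
)

```text
t: 37.7
eef_pos: [0.4281, -0.2091, 0.1884]
tool_rot: [0.001, 0.665, 0.747, -0.0]
contact_force: [1.7, -0.6, -0.9]
gripper_width: 0.339
```

Call:
carry_out(
  moves=[
    [[0,0,0],[0,0,4],1.5],
    [[0,0,0],[0,0,8],1.5],
    [[0,0,0],[0,0,11],1.5],
    [[0,0,0],[0,0,11],1.5],
    [[0,0,0],[0,0,11],1.5],
  ],
)

```text
t: 38.33
eef_pos: [0.4296, -0.2075, 0.0789]
tool_rot: [0.001, 0.665, 0.747, 0.0]
contact_force: [0.3, -0.2, -1.1]
gripper_width: 0.339
```

```bash
python3 - <<'E'
from h import *
st(); go(.4283,-.2115,.0275,6.7); ci=cam("wrist"); show("","w18",img=boxes(bot.read_camera("wrist"),ci,.4362,-.279,6.7,OL))
E
```

```text
pos [ 0.4296 -0.2075  0.0789] toolx [-0.115  0.993 -0.001] tooly [0.993 0.115 0.001] F [ 0.3 -0.2 -1.1] w 0.339 q [ 0.79  0.47 -0.56  2.13  0.41  0.65  0.06] t 38.325
turn [ 0.1  0.  -0.1] shift [-0.37 -0.19  5.14] q7 0.06 t 38.325
```

View pics/w18.png

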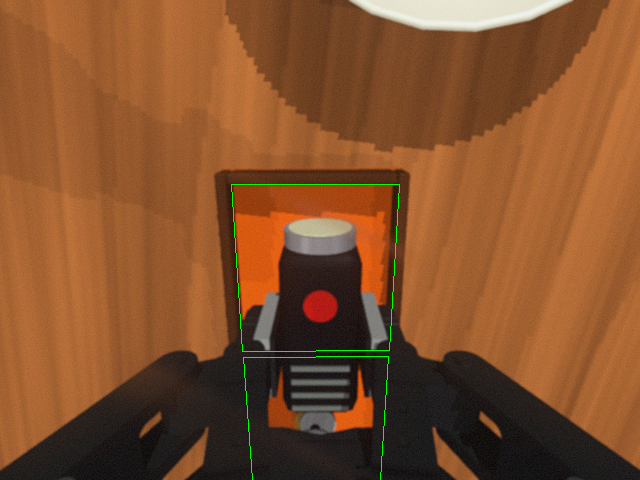

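Light held level, button up; overlay fits. Lower.

Call:
carry_out(
  moves=[
    [[0,0,0],[-0.4,-0.2,2.5],1.5],
    [[0,0,0],[-0.4,-0.2,4],1.5],
    [[0,0,0],[-0.4,-0.2,4.7],1.5],
    [[0,0,0],[-0.4,-0.2,4.9],1.5],
    [[0,0,0],[-0.4,-0.2,5.0],1.5],
  ],
)

```text
t: 39.0
eef_pos: [0.4276, -0.2115, 0.0286]
tool_rot: [0.0, 0.665, 0.747, -0.0]
contact_force: [-5.1, 2.2, 18.0]
gripper_width: 0.336
```

Call:
carry_out(
  moves=[
    [[0,0,0],[0,0,0.05],1.5],
    [[0,0,0],[0,0,0.1],1.5],
    [[0,0,0],[0,0,0.15],1.5],
    [[0,0,0],[0,0,0.15],1.5],
  ],
)

```text
t: 39.5
eef_pos: [0.4276, -0.2116, 0.0285]
tool_rot: [0.001, 0.665, 0.747, -0.001]
contact_force: [-8.2, 4.4, 28.5]
gripper_width: 0.338
```

Resting on the floor (0.0247 + 0.004). Ease off and release.

Call:
carry_out(
  moves=[
    [[0,0,0],[0,0,-0.25],1.5],
    [[0,0,0],[0,0,-0.25],3.2],
    [[0,0,0],[0,0,-0.25],3.8],
    [[0,0,0],[0,0,-0.25],4.0],
    [[0,0,0],[0,0,-0.25],4.0],
  ],
)

```text
t: 40.12
eef_pos: [0.4273, -0.2117, 0.0286]
tool_rot: [-0.0, 0.665, 0.747, 0.0]
contact_force: [0.1, 0.6, -0.5]
gripper_width: 0.469
```

Call:
carry_out(
  moves=[
    [[0,0,0],[0,0,-3],4],
    [[0,0,0],[0,0,-8],5],
    [[0,0,0],[0,0,-14],6],
    [[0,0,0],[0,-5,-14],6],
    [[0,0,0],[0,-5,-14],6],
  ],
)

```text
t: 40.75
eef_pos: [0.374, -0.2182, 0.1686]
tool_rot: [-0.001, 0.666, 0.746, -0.002]
contact_force: [0.6, 0.3, -0.3]
gripper_width: 0.703
```

```bash
python3 - <<'E'
from h import *
ci=look("bike_light_mid","w19",(.018,.032))
im=bot.read_camera("top")[:,:,::-1]
w=bot.read_camera("wrist")[:,:,::-1]
for l,z in (("bowl",.036),("jar",.114),("sunglasses_mid",.045),("keys_blue_fob",.014),("remote_mid",.017)):
  for r in bot.silhouettes(l,"top")[:2]: print(l,round(r["score"],2),np.round(r["location"]),rect("top",r["region"],z))
a=cv2.resize(im[170:410,90:540],(800,427)); b=cv2.resize(w[:345,:],(320,173)); c=cv2.resize(im[290:400,100:250],(236,173)); s=bot.read_camera("scene")[150:330,100:440][:,:,::-1]; d=cv2.resize(s,(244,173))
cv2.imwrite("pics/fin.png",np.vstack([a,np.hstack([b,c,d])]))
E
```

```text
pos [ 0.374  -0.2182  0.1686] toolx [-0.112  0.994 -0.001] tooly [ 0.994  0.112 -0.003] F [ 0.6  0.3 -0.3] w 0.703 q [ 0.98  0.25 -0.67  2.15  0.22  0.81  0.28] t 40.75
0.93 [394. 219.] [[429.2, -212.4, 79.6, 34.2, -83.0], [426.0, -208.9, 75.6, 32.5, -83.0]]
bowl 0.6 [315. 330.] [461.3  -1.  187.  186.9  -1.1]
jar 0.93 [319. 219.] [677.8  -6.5  79.4  75.4  -1.2]
jar 0.92 [302. 153.] [799.5  19.7  95.8  74.2  -1. ]
sunglasses_mid 0.83 [168. 331.] [474.6 282.6 140.   28.2  84.6]
keys_blue_fob 0.91 [194. 363.] [405.6 273.7  51.2  28.1  88.9]
remote_mid 0.85 [447. 185.] [ 748.6 -275.6   59.    35.5  -14.6]
remote_mid 0.69 [139. 359.] [409.9 360.9  61.   32.   88.9]
```

View pics/fin.png

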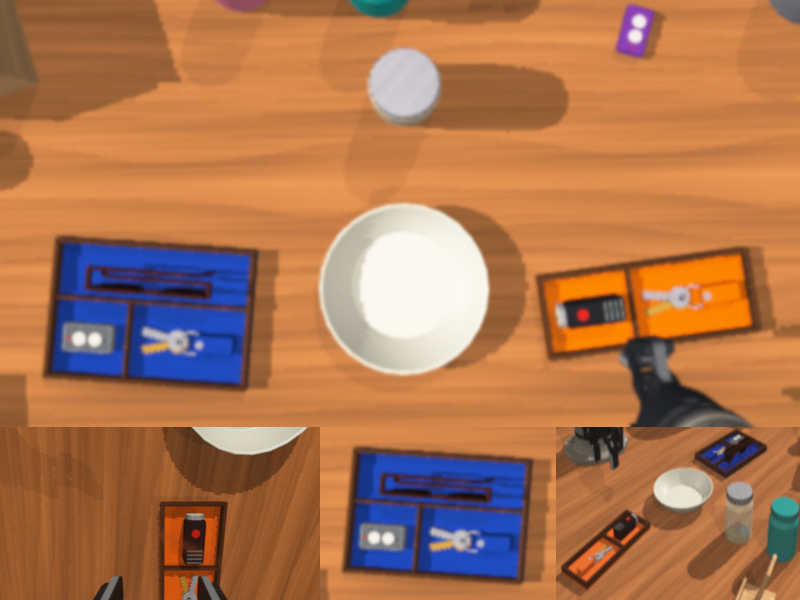

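All five things lie in their compartments, and the bowl and jar are unmoved (within 1 mm). The gripper is clear, so I'm handing in.

```bash
python3 -c "
from station import bot
print(bot.hand_in(), bot.get_obs()['t'])"
```

```text
the job is handed in; nothing more can be done
the job is handed in; nothing more can be done
```

Both trays are made up, in the order asked, and the job was handed in at about 41 s of the 128 s.

- **Driver's tray:** the sunglasses stand upright in the long compartment. The keys with the blue fob are in the middle-sized one, and the grey gate remote is in the small square one. I left the purple look-alike alone.
- **Cyclist's tray:** the keys with the orange fob are in the longer compartment, and the bicycle light is button up in the shorter one.

**Last checks:** the final top, wrist and scene pictures show every item inside its compartment. The bowl and the clear jar are within 1 mm of where they started, and the gripper was clear.

**What disagreed or went less smoothly:**
- The blue tray's first measured position was about 4 mm off. I corrected it before lowering the blue keys.
- The bicycle light was pressed down with up to about 28 N while being set down, before I eased off. That was the held light bearing on the compartment floor, and it is well under the wrist limit.
- In the last top view the network outlined only part of the blue keys (51 mm), because the fob blends into the blue lining. The pictures show them lying whole and flat.

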